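# Clip the probe thermometer onto the water-bath tin

## Task

Take the sprung probe clip off the upright plate of its white base unit and clip it upright over one wall of the open steel tin, pushed down until it sits on the rim, with the probe stem inside the tin. Let go of it, then press the round flat key on the base unit lightly with a fingertip to start the reading. Leave the tin, the bowl and the mug where they stand.

Things in the scene. Friction and masses are not known exactly. Their poses are not given: they have to be found in the camera images.
- clip_grip (a point): Point midway between the two black handle plates of the probe clip, a peg-like sprung clamp, 28 mm wide (own x), 110 mm tall, 100 g. It starts upright, clipped over the base unit's parking plate, handles up. Own z: up the handles; own y: across the jaws, +y towards the half with the probe stem. Handles measure 40 mm over their outer faces here, 49 mm at their tops, 19 mm higher.
- clip_seat (a point): Seat of the clip, 46 mm below clip_grip, same axes: underside of the pivot barrel between the jaws; it rests on the top edge of the clipped wall. Jaws reach 45 mm below it, plates 4 mm thick, tips flared. Fully squeezed, the tips are over 18 mm apart, the mouth centred below the middle of the grasp, and these axes (stem half) lean 0.18 rad about x.
- stem_tip (a point): Lower end of the probe stem, a 6 mm rod along the stem-side jaw, 9 mm to +y of the seat and 46 mm below it. At the start it is on the side of the parking plate away from the key. It must end inside the tin.
- clip_jaw (a joint): Hinge of the clip, rad: 0 clamped on a 4 mm wall, -0.10 shut on nothing, 0.36 squeezed fully open against a stop. Squeezing the handles along the clip's y takes 10 to 12 N for that (grip with 20 to 30 N); the handles are then parallel, 24 mm over their outer faces.
- tin: Open rectangular steel tin, straight plain walls, empty, loose, about 1.2 kg: outside 130 mm (own x) by 180 mm (own y), 95 mm tall, walls 4 mm thick. Origin at the centre of its underside, z up. Any of the four walls will do.
- base: White base unit, fixed to the worktop: housing 80 mm (own x) by 140 mm (own y), 22 mm tall. Origin at the centre of its underside. A steel parking plate, 36 mm along x and 4 mm thick, stands at y = +40 mm, its top edge 77 mm above the worktop; the round key lies at y = -40 mm and a dark screen in between.
- plate_top (a point): Middle of the parking plate's top edge; same axes as the base unit.
- key_top (a point): Centre of the upper face of the round flat grey key (34 mm across, 24 mm above the worktop), when not pressed; it is pressed straight down.
- key (a joint): Travel of the key, m: 0 at rest, 0.0015 fully down; stiffness 4 N per mm, so it is felt firm at once. The reading starts at about 4 N (0.001).
- bowl: White bowl, 125 mm across, 55 mm tall, a bystander; origin at the centre of its underside.
- mug: Mug, 81 mm across with a handle, 101 mm tall, a bystander; origin at the centre of its underside.

How it is judged:
By the outcome, as a careful person would: the job done as asked, in the order asked, and still so for the second after the job is handed in, with the robot touching nothing.
It also fails if it takes over 51 s, if anything falls off the work surface, if the arm or the gripper's body presses on something with over 40 N, if the wrist force passes 120 N, or if a joint passes its speed limit or range.

## Robot

A 7-joint arm with a two-finger parallel gripper is mounted at the origin on a cart in front of the work surface, level with it; the furniture and walls round the work are solid. World frame = base frame: x ahead of the robot, y to its left, z up, the work surface at z = 0. Lengths are in m, angles in rad, forces in N, time in s.
With the tool pointing down it reaches from about 0.4 to 0.85 m from the base axis. Payload 4.5 kg.
Tool frame: the origin (TCP) lies at the centre of the arm's flange, where the gripper is bolted on; the fingertips stand nose_length ahead of it and the grasp point (between the pads) lies 147 mm ahead of it (nose_length is the distance from the TCP to the fingertips, in m); z points along the fingers, y is the line along which they close (so a half turn about z gives the same grasp; the last joint's range is limited). The gripper opens to 88 mm and grips with 3 to 60 N. Pads are 18 mm wide; open, the fingers measure 123 mm over their backs; the gripper's body (75 mm by 187 mm) begins 45 mm behind the grasp point.
Start: joints at [-1.223, 0.689, -0.195, 1.565, 0.157, 0.902, -0.215], TCP at [0.193, 0.594, 0.405] pointing down, gripper open.
Joint ranges: [-3.01, 3.01], [-0.46, 2.08], [-1.47, 1.51], [0.13, 2.56], [-1, 4.14], [0.04, 2.09], [-2.66, 2.66]. Speed limits (rad/s): [2.57, 2.57, 3.14, 3.14, 3.14, 3.14, 3.14].

## Interface

Orientations are given as a unit quaternion [x, y, z, w].
In Python, from plant import * gives the robot as it stands.
- The arm moves only by the tool play_rows, never from a script. Its argument "rows" is a list that holds one entry, the list of rows, each a list of 6 numbers: the shift along the tool's x, y, z normalised to -1 to 1, where 1 is 0.5 m, then the turn, a rotation vector about the tool's x, y, z normalised to -1 to 1, where 1 is 0.5 rad. A call has 1 to 20 rows; each row is the pose to reach, as a shift and turn from the pose commanded when the call began, along the tool's axes at that moment; what a row does not reach only later rows make up. A row lasts 1/12 s, in which the tool goes at most 41.7 mm and 7.16 degrees, less where a joint would pass 70% of its speed; a pose out of reach is approached as far as the arm can. A call with a number of a shift or a turn outside -1 to 1 is refused whole. A call with a gripper value outside its range is refused whole. "claw" is the closure, from 0 (fully open) to 1 (shut), set as the call begins (left out, the last holds). The fingers move at their own pace and stop on an object; "squeeze" is the grip in N (left out, the last holds). Time passes only in rows, so rows that repeat a pose let the fingers close. It gives the time, the measured TCP pose, the force, the opening and the grip force at its end, in the units of the state.
- get_state(): the state, without advancing time (a new reading comes with each control period).
- snapshot(name): name is "scene" or "top" or "wrist"; returns a dict with "pixels" (384x512x3 uint8, blue, green, red), "camera_matrix" (3x3 intrinsics, pixels), "world_to_cam" (4x4, takes a point from world to camera coordinates); the wrist camera has in their place "mount" (4x4, takes a point from camera to tool coordinates, whose origin is the TCP and whose axes are the flange's). Camera axes: x right, y down, z forward; pixel columns grow to the right and rows downward; lengths in m; the calibration is good to about 2 mm. The wrist camera is an equidistant fisheye: a pixel r from the principal point sees the ray r / f radians off the axis. A picture is of the moment at which its call begins: read the wrist's pose just before it. There is no depth.
- finish_job(): hands the job in; it is judged then, once.
The state is a dict: "clock": time; "q": joint angles; "qd": joint speeds; "joint_torque": joint torques, N m; "tool_pos": TCP position; "eef_rot": TCP orientation; "contact_force": force on the tool from outside, world axes, zero at the start; "moment": the same for the moment, N m; "opening": opening from 0.0 (shut) to 1.0 (fully open); "finger_force": force on a finger pad.
Only numpy, scipy, OpenCV 4.12 (cv2) and the standard library are available. Lean on these libraries where they do the work, as an engineer would, in place of code of your own. Each camera call takes 0.05 s, during which the arm holds its last target. There are 200 camera calls.

## Working session

There is one attempt and no reset: what is moved stays moved. The work goes in short steps, Python scripts to look and compute and a tool call to move; the robot and the scene stay as the last step left them, time stands still between calls to the robot, and variables do not carry over. Pictures are saved under pics/ and viewed, at most 11 in all, crops included, and the job is handed in when it is done.

Besides the shell and the picture viewer there is one more tool, called after "Emit:" as name([rows], argument=value, ...), one row to a line, values as JSON. play_rows: Moves the arm, as the interface text tells. Its arguments: {"type":"object","properties":{"rows":{"type":"array"},"claw":{"type":"number"},"squeeze":{"type":"number"}},"required":["rows"]}

```bash
ls; mkdir -p pics; python3 - <<'E'
from plant import *
import cv2,numpy as np
s=get_state();print(s)
for n in("scene","top","wrist"):
    d=snapshot(n);cv2.imwrite(f"pics/{n}0.png",d["pixels"])
    print(n,d["camera_matrix"].tolist(),np.round(d.get("world_to_cam",d.get("mount")),4).tolist())
a=cv2.imread("pics/scene0.png");b=cv2.imread("pics/top0.png")
E
```

```text
pics
{'clock': 0.0, 'q': array([-1.22319865,  0.68997813, -0.19454014,  1.56631406,  0.15729793,
        0.90249786, -0.21508987]), 'qd': array([ 0.00016305,  0.0002571 ,  0.000222  ,  0.00124458, -0.00090908,
       -0.00100794, -0.00103235]), 'joint_torque': array([-4.04404700e-04, -5.27551603e+01, -1.26688868e+00, -1.53425646e+01,
       -5.26121620e-02,  6.75702584e-03,  1.71428037e-04]), 'tool_pos': array([0.19283691, 0.59417187, 0.40392206]), 'eef_rot': array([ 1.56201625e-01,  9.87724779e-01, -8.98208854e-04, -8.52602761e-05]), 'contact_force': array([0.03593555, 0.90605441, 0.53186476]), 'moment': array([ 0.00171273, -0.01146892,  0.03185371]), 'finger_force': 0.0, 'opening': 1.0026847533923273}
scene [[363.8397404222318, 0.0, 262.79068364330175], [0.0, 363.8397404222318, 189.2655041587899], [0.0, 0.0, 1.0]] [[0.7158, -0.6981, -0.0142, -0.5389], [-0.4751, -0.472, -0.7426, 0.2813], [0.5117, 0.5384, -0.6696, 0.8911], [0.0, 0.0, 0.0, 1.0]]
top [[351.31865634477526, 0.0, 254.11855367459103], [0.0, 351.31865634477526, 188.76542237370288], [0.0, 0.0, 1.0]] [[0.0083, -0.9995, 0.0319, -0.1646], [-0.983, -0.014, -0.1831, 0.6057], [0.1834, -0.0298, -0.9826, 0.8206], [0.0, 0.0, 0.0, 1.0]]
wrist [[297.3186396354542, 0.0, 260.01509138484965], [0.0, 297.3186396354542, 193.14648680881987], [0.0, 0.0, 1.0]] [[0.0016, -0.9559, -0.2937, 0.076], [1.0, 0.0015, 0.0007, 0.0003], [-0.0003, -0.2937, 0.9559, 0.0195], [0.0, 0.0, 0.0, 1.0]]
```

View pics/scene0.png

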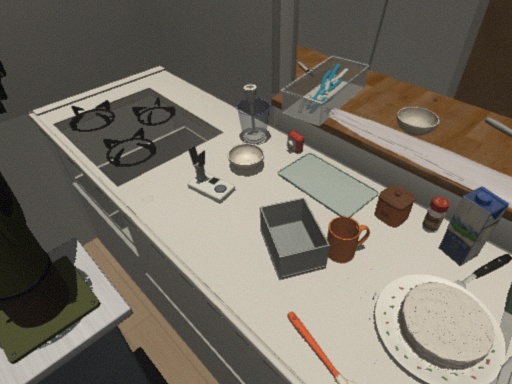

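View pics/top0.png

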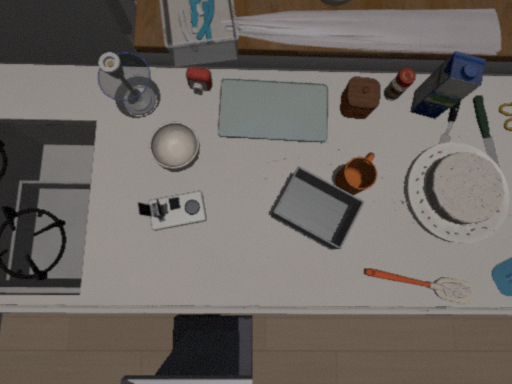

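```bash
python3 - <<'E'
import cv2,numpy as np
a=cv2.imread("pics/scene0.png");b=cv2.imread("pics/top0.png")
f=lambda i,x,y,w,h:cv2.resize(i[y:y+h,x:x+w],(400,300),interpolation=cv2.INTER_CUBIC)
im=np.vstack([np.hstack([f(b,130,180,80,60),f(a,175,140,80,60)]),np.hstack([f(b,256,158,120,90),f(a,240,185,120,90)])])
cv2.imwrite("pics/crop0.png",im)
E
```

```text
(no output)
```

View pics/crop0.png

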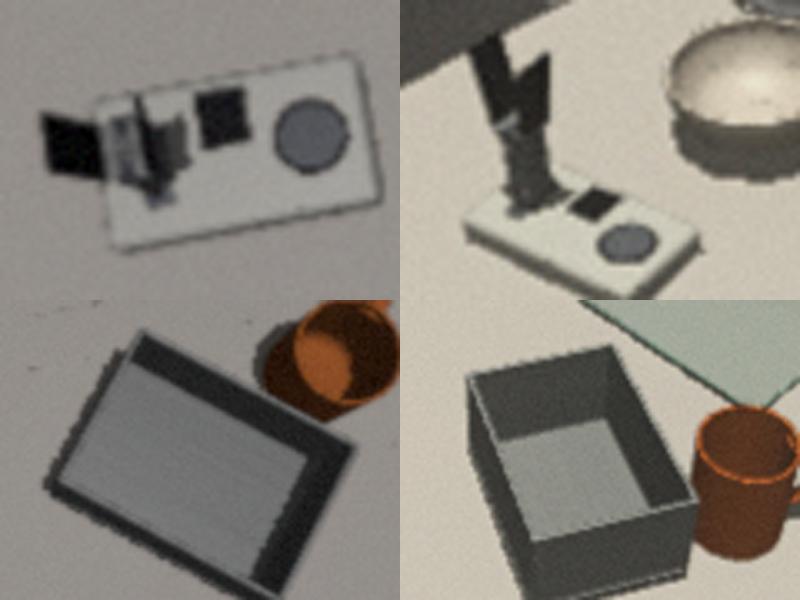

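View pics/wrist0.png

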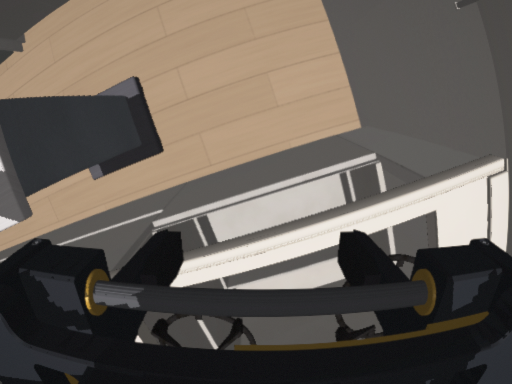

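```bash
cat >h.py <<'E'
import numpy as np,cv2
from scipy.spatial.transform import Rotation as R
def ray(d,px,pose=None):
    K=d["camera_matrix"]; u=(np.array(px,float)-K[:2,2])/K[0,0]
    if pose is None:
        W=d["world_to_cam"];v=np.array([*u,1]);return -W[:3,:3].T@W[:3,3],W[:3,:3].T@v
    r=np.linalg.norm(u);v=np.array([*(u/r*np.sin(r)),np.cos(r)])
    M=d["mount"];T=R.from_quat(pose[1]).as_matrix()
    return pose[0]+T@M[:3,3],T@M[:3,:3]@v
def onz(d,px,z,pose=None):
    o,v=ray(d,px,pose);return o+v*(z-o[2])/v[2]
def cross(*rs):
    A=0;b=0
    for o,v in rs:
        v=v/np.linalg.norm(v);P=np.eye(3)-np.outer(v,v);A=A+P;b=b+P@o
    return np.linalg.solve(A,b)
E
python3 - <<'E'
from plant import *
from h import *
import plant
print([n for n in dir(plant) if n[0]!='_'])
t=snapshot("top");s=snapshot("scene")
np.set_printoptions(precision=4,suppress=True)
B=lambda x,y:(130+x/5,180+y/5)
print("key",onz(t,B(311,135),.024),onz(s,(175+227/5,140+243/5),.024), cross(ray(t,B(311,135)),ray(s,(220.4,188.6))))
for p in[(98,103),(352,55),(380,197),(118,247)]:print("hous",onz(t,B(*p),.022))
for p in[(65,225),(300,233),(160,175)]:print("housS",onz(s,(175+p[0]/5,140+p[1]/5),.022))
for p in[(140,332),(355,447),(45,485),(280,600)]:print("tin",onz(t,(256+p[0]*.3,158+(p[1]-300)*.3),.095))
for p in[(470,375),(612,347),(695,497),(527,543)]:print("tinS",onz(s,(240+(p[0]-400)*.3,185+(p[1]-300)*.3),.095))
E
```

```text
['Unreachable', 'finish_job', 'get_state', 'nose_length', 'snapshot']
key [ 0.5641 -0.0005  0.024 ] [ 0.5617 -0.0027  0.024 ] [0.5642 0.0002 0.0206]
hous [0.5796 0.1093 0.022 ]
hous [ 0.6064 -0.0196  0.022 ]
hous [ 0.5329 -0.0366  0.022 ]
hous [0.5061 0.0947 0.022 ]
housS [0.4999 0.0875 0.022 ]
housS [ 0.6023 -0.0267  0.022 ]
housS [0.5747 0.0839 0.022 ]
tin [ 0.6546 -0.2631  0.095 ]
tin [ 0.5718 -0.4176  0.095 ]
tin [ 0.5416 -0.1937  0.095 ]
tin [ 0.4624 -0.3591  0.095 ]
tinS [ 0.5452 -0.2078  0.095 ]
tinS [ 0.6524 -0.2683  0.095 ]
tinS [ 0.5739 -0.4173  0.095 ]
tinS [ 0.4557 -0.3589  0.095 ]
```

```bash
cat >>h.py <<'E'
def row(s,pos,yang,tilt=None):
    """row for TCP target pos, tool down, tool y at world angle yang"""
    c,n=np.cos(yang),np.sin(yang)
    T=np.array([[-n,c,0],[c,n,0],[0,0,-1.]]).T  # columns x,y,z
    T=np.column_stack([np.cross([c,n,0],[0,0,-1]),[c,n,0],[0,0,-1]])
    T0=R.from_quat(s["eef_rot"]);rv=(T0.inv()*R.from_matrix(T)).as_rotvec()
    return np.round(np.r_[T0.inv().apply(np.array(pos)-s["tool_pos"])/.5,rv/.5],4)
E
python3 - <<'E'
from plant import *
from h import *
print(nose_length)
s=get_state()
print(row(s,(0.52,0.05,.40),1.776), row(s,(.52,.05,.40),1.776-np.pi))
E
```

```text
0.166
[-9.583e-01 -8.336e-01  9.400e-03 -1.500e-03 -3.000e-04 -1.038e+00] [-9.5830e-01 -8.3360e-01  9.4000e-03 -4.0000e-04  2.1000e-03  5.2452e+00]
```

Emit:
play_rows([
  [[-0.07,-0.06,0,0,0,-0.15],[-0.14,-0.12,0,0,0,-0.3],[-0.2,-0.18,0,0,0,-0.4],[-0.27,-0.23,0,0,0,-0.5],[-0.33,-0.29,0,0,0,-0.6],[-0.39,-0.34,0,0,0,-0.7],[-0.46,-0.4,0,0,0,-0.8],[-0.52,-0.46,0,0,0,-0.9],[-0.59,-0.51,0,0,0,-1],[-0.65,-0.57,0,0,0,-1],[-0.72,-0.62,0,0,0,-1],[-0.78,-0.68,0,0,0,-1],[-0.85,-0.74,0,0,0,-1],[-0.91,-0.79,0,0,0,-1],[-0.96,-0.834,0.01,0,0,-1],[-0.96,-0.834,0.01,0,0,-1],[-0.96,-0.834,0.01,0,0,-1],[-0.96,-0.834,0.01,0,0,-1]],
], claw=0)

```text
clock: 1.75
tool_pos: [0.5206, 0.0496, 0.3995]
eef_rot: [-0.092, 0.996, 0.0, -0.0]
contact_force: [-0.1, 0.9, -0.9]
opening: 1.003
finger_force: 0.0
```

```bash
python3 - <<'E'
from plant import *
from h import *
s=get_state();d=snapshot("wrist");print(s["clock"],s["tool_pos"],s["eef_rot"],s["q"])
cv2.imwrite("pics/w1.png",d["pixels"])
cv2.imwrite("pics/w1b.png",cv2.resize(d["pixels"][90:384,60:452],(784,588),interpolation=cv2.INTER_CUBIC))
E
```

```text
1.75 [0.52060402 0.04963937 0.3994736 ] [-9.22901360e-02  9.95732024e-01  4.05623081e-04 -3.19508850e-04] [ 0.07529139  0.5843405  -0.41317243  1.87042978  0.32800179  0.75431007
  1.23717661]
```

View pics/w1b.png

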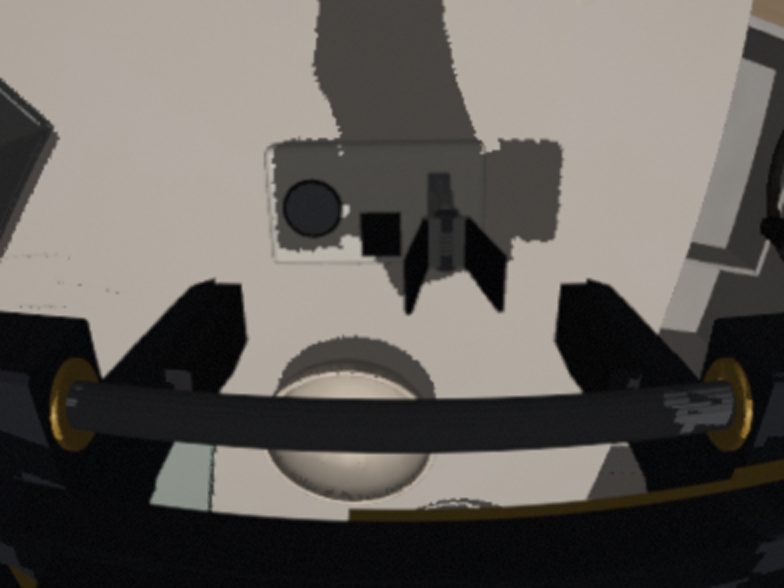

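```bash
python3 - <<'E'
from plant import *
from h import *
np.set_printoptions(precision=4,suppress=True)
s=get_state();d=snapshot("wrist");P=(s["tool_pos"],s["eef_rot"])
im=cv2.cvtColor(d["pixels"],cv2.COLOR_BGR2GRAY)
# handles: dark blobs; key blob
m=(im<28).astype(np.uint8)
n,l,st,c=cv2.connectedComponentsWithStats(m[160:250,180:330]);
for i in range(1,n):
    if st[i,4]>60:
        ys,xs=np.where(l==i);p=np.c_[xs+180,ys+160];print(st[i]+[180,160,0,0,0],c[i]+[180,160])
        h=cv2.approxPolyDP(cv2.convexHull(p),1.5,True)[:,0]
        if st[i,4]<900: print(h.tolist())
f=lambda x,y,z:onz(d,(60+x/2,90+y/2),z,P)
print("key",f(312,208,.024))
for p in[(404.5,260),(407,314),(505.5,262),(503,312)]:print("top",f(*p,.142))
for p in[(267,147),(275,263),(484,140)]:print("hous",f(*p,.022))
E
```

```text
[200 180  29  28 149] [214.4832 192.5906]
[[228, 199], [222, 206], [210, 207], [202, 200], [201, 189], [208, 181], [220, 181], [227, 187]]
[276 195  11  11  67] [281.1791 198.8806]
[[283, 205], [280, 205], [276, 196], [286, 196]]
[239 197  20  21 394] [248.9721 206.5964]
[[258, 217], [240, 215], [239, 197], [258, 198]]
[261 200  12  46 335] [266.4478 220.9791]
[[271, 200], [272, 223], [262, 245], [261, 218]]
[291 200  20  45 530] [300.266  221.0019]
[[308, 244], [291, 223], [291, 200], [310, 218]]
key [0.5645 0.0039 0.024 ]
top [0.5409 0.0577 0.142 ]
top [0.5665 0.0638 0.142 ]
top [0.5338 0.1014 0.142 ]
top [0.5579 0.1065 0.142 ]
hous [ 0.5311 -0.0303  0.022 ]
hous [ 0.6076 -0.0154  0.022 ]
hous [0.5019 0.1012 0.022 ]
```

```bash
python3 - <<'E'
from plant import *
from h import *
print(row(get_state(),(0.549,0.082,.33),1.776))
E
```

```text
[-0.0684  0.0485  0.1398  0.0029 -0.0004 -0.0318]
```

Emit:
play_rows([
  [[-0.03,0.02,0.05,0,0,-0.02],[-0.05,0.035,0.1,0,0,-0.03],[-0.0684,0.0485,0.13,0.003,0,-0.032],[-0.0684,0.0485,0.14,0.003,0,-0.032],[-0.0684,0.0485,0.14,0.003,0,-0.032],[-0.0684,0.0485,0.14,0.003,0,-0.032]],
])

```text
clock: 2.35
tool_pos: [0.5492, 0.0806, 0.3302]
eef_rot: [-0.102, 0.995, -0.001, -0.0]
contact_force: [0.8, -0.6, 0.9]
opening: 1.0
finger_force: 0.0
```

```bash
python3 - <<'E'
from plant import *
from h import *
s=get_state();d=snapshot("wrist");print(s["clock"],s["tool_pos"],s["eef_rot"])
cv2.imwrite("pics/w2b.png",cv2.resize(d["pixels"][140:340,160:360],(600,600),interpolation=cv2.INTER_CUBIC))
E
```

```text
2.35 [0.54921004 0.08055794 0.330223  ] [-1.01789708e-01  9.94805617e-01 -7.85801030e-04 -1.51148642e-04]
```

View pics/w2b.png

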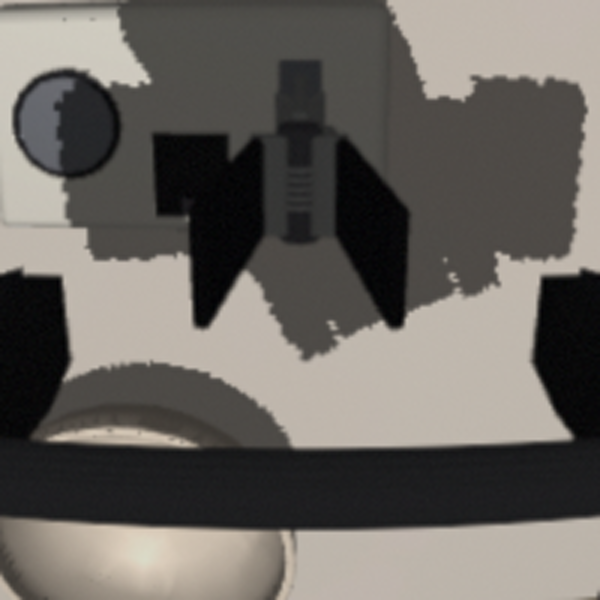

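```bash
python3 - <<'E'
from plant import *
from h import *
np.set_printoptions(precision=4,suppress=True)
s=get_state();d=snapshot("wrist");P=(s["tool_pos"],s["eef_rot"])
f=lambda x,y,z:onz(d,(160+x/3,140+y/3),z,P)
print("key",f(67,124,.024))
q=[f(*p,.142) for p in[(190,212),(196,328),(408,212),(404,328)]];print(np.array(q),np.mean(q,0))
print(row(s,(*np.mean(q,0)[:2],.27),1.776))
E
```

```text
key [0.5656 0.0023 0.024 ]
[[0.5417 0.0556 0.142 ]
 [0.5678 0.0611 0.142 ]
 [0.5327 0.0991 0.142 ]
 [0.5587 0.1048 0.142 ]] [0.5502 0.0802 0.142 ]
[-0.0015  0.      0.1214 -0.0034  0.0013 -0.0045]
```

Emit:
play_rows([
  [[0,0,0.04,0,0,0],[0,0,0.08,0,0,0],[0,0,0.11,0,0,0],[0,0,0.12,0,0,0],[0,0,0.12,0,0,0],[0,0,0.12,0,0,0]],
])

```text
clock: 2.95
tool_pos: [0.5501, 0.0797, 0.2707]
eef_rot: [-0.101, 0.995, -0.001, 0.001]
contact_force: [-0.0, -0.0, 0.5]
opening: 0.998
finger_force: 0.0
```

Emit:
play_rows([
  [[0,0,0,0,0,0],[0,0,0,0,0,0],[0,0,0,0,0,0],[0,0,0,0,0,0],[0,0,0,0,0,0],[0,0,0,0,0,0],[0,0,0,0,0,0],[0,0,0,0,0,0],[0,0,0,0,0,0],[0,0,0,0,0,0],[0,0,0,0,0,0],[0,0,0,0,0,0]],
], claw=1, squeeze=25)

```text
clock: 3.95
tool_pos: [0.5507, 0.0797, 0.2717]
eef_rot: [-0.101, 0.995, -0.001, 0.002]
contact_force: [-1.0, -0.7, 14.5]
opening: 0.273
finger_force: 25.0
```

Emit:
play_rows([
  [[0,0,-0.02,0,0,0],[0,0,-0.05,0,0,0],[0,0,-0.09,0,0,0],[0,0,-0.13,0,0,0],[0,0,-0.17,0,0,0],[0,0,-0.21,0,0,0],[0,0,-0.22,0,0,0],[0,0,-0.22,0,0,0],[0,0,-0.22,0,0,0]],
])

```text
clock: 4.7
tool_pos: [0.5495, 0.0797, 0.3791]
eef_rot: [-0.101, 0.995, -0.001, -0.0]
contact_force: [0.5, 0.4, -1.1]
opening: 0.268
finger_force: 25.0
```

```bash
python3 - <<'E'
from plant import *
from h import *
s=get_state();print(s["clock"],s["tool_pos"],s["opening"],s["finger_force"],s["contact_force"])
d=snapshot("scene");w=snapshot("wrist")
cv2.imwrite("pics/g1.png",np.hstack([cv2.resize(d["pixels"][80:280,160:360],(400,400)),w["pixels"][100:300,160:360].repeat(2,0).repeat(2,1)]))
a=1.078;y=np.array([np.cos(a),np.sin(a)]);c=np.array([.557,-.311])
print(c-.088*y,row(s,(*(c-.088*y-[0.0,0]),.38),a),row(s,(.50,-.30,.38),a))
E
```

```text
4.7 [0.54954304 0.07974573 0.37908971] 0.26808411613621325 24.999764062813483 [ 0.5324475   0.36939493 -1.14594689]
[ 0.51536796 -0.38852918] [ 2.5500e-01 -9.0380e-01 -1.0000e-04 -3.7000e-03 -7.0000e-04  1.3899e+00] [ 2.4960e-01 -7.2410e-01 -4.0000e-04 -3.7000e-03 -7.0000e-04  1.3899e+00]
```

View pics/g1.png

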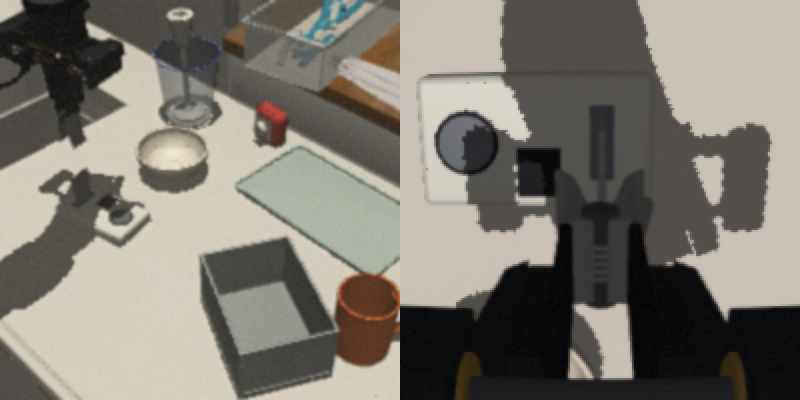

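Emit:
play_rows([
  [[0.02,-0.06,-0.02,0,0,0.05],[0.03,-0.12,-0.04,0,0,0.1],[0.05,-0.19,-0.04,0,0,0.2],[0.07,-0.26,-0.04,0,0,0.3],[0.09,-0.33,-0.04,0,0,0.4],[0.11,-0.4,-0.04,0,0,0.5],[0.13,-0.47,-0.04,0,0,0.6],[0.15,-0.54,-0.04,0,0,0.7],[0.17,-0.61,-0.04,0,0,0.8],[0.19,-0.68,-0.04,0,0,0.9],[0.21,-0.75,-0.04,0,0,1],[0.23,-0.82,-0.04,0,0,1],[0.245,-0.87,-0.04,0,0,1],[0.255,-0.9,-0.04,0,0,1],[0.255,-0.904,-0.04,0,0,1],[0.255,-0.904,-0.04,0,0,1]],
])

```text
clock: 6.13
tool_pos: [0.5153, -0.3889, 0.3988]
eef_rot: [0.149, 0.989, -0.0, -0.001]
contact_force: [-0.4, 1.0, -1.3]
opening: 0.27
finger_force: 25.0
```

Emit:
play_rows([
  [[0,0,0,0,0,0.1],[0,0,0,0,0,0.2],[0,0,0,0,0,0.3],[0,0,0,0,0,0.38],[0,0,0,0,0,0.38],[0,0,0,0,0,0.38]],
])

```text
clock: 6.63
tool_pos: [0.5165, -0.3863, 0.4]
eef_rot: [0.239, 0.971, 0.0, -0.0]
contact_force: [0.1, -0.0, -1.1]
opening: 0.269
finger_force: 25.0
```

```bash
python3 - <<'E'
from plant import *
from h import *
s=get_state();print(s["clock"],s["tool_pos"],s["eef_rot"],s["opening"],s["finger_force"])
d=snapshot("wrist")
cv2.imwrite("pics/w3.png",cv2.resize(d["pixels"][0:300,60:460],(800,600),interpolation=cv2.INTER_CUBIC))
E
```

```text
6.6333 [ 0.51649704 -0.38628987  0.40001307] [ 2.39483299e-01  9.70900477e-01  4.44641516e-05 -1.06009637e-04] 0.26852613551347926 24.999932079808787
```

View pics/w3.png

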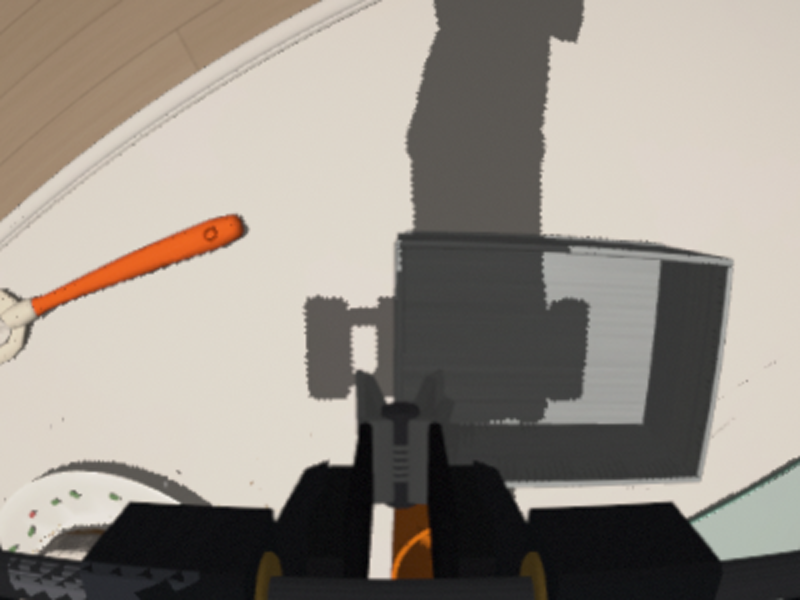

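```bash
python3 - <<'E'
from plant import *
from h import *
np.set_printoptions(precision=4,suppress=True)
s=get_state();d=snapshot("wrist");P=(s["tool_pos"],s["eef_rot"])
f=lambda x,y,z=.095:onz(d,(60+x/2,y/2),z,P)
A,B,C,D=f(397,234),f(733,261),f(701,482),f(398,340)
print(A,B,C,D)
ang=lambda v:np.arctan2(v[1],v[0])
for v in(B-A,B-C,D-A):print(np.linalg.norm(v),ang(v))
c=(A+C)/2;print("centre",c)
t=d["pixels"][150,245:275];print(t.mean(1).round(),d["pixels"][165,245:275].mean(1).round())
E
```

```text
[ 0.4591 -0.3579  0.095 ] [ 0.5474 -0.2021  0.095 ] [ 0.6611 -0.2624  0.095 ] [ 0.5053 -0.3816  0.095 ]
0.17903313604272966 1.0553664165128458
0.12872057305455867 2.654404166081997
0.051942616254282085 -0.4740935275914865
centre [ 0.5601 -0.3102  0.095 ]
[215. 216. 213. 178. 105.  90.  90.  89.  89.  89.  89.  88.  80.  66.
  65.  67.  64.  63.  66.  65.  65.  65.  65.  64.  64.  64.  65.  66.
  66.  66.] [215. 214. 203. 159. 100.  89.  89.  89.  89.  89.  90.  88.  76.  64.
  65.  65.  64.  64.  65.  65.  65.  65.  65.  66.  65.  66.  66.  65.
  66.  66.]
```

```bash
python3 - <<'E'
from plant import *
from h import *
np.set_printoptions(precision=4,suppress=True)
s=get_state();d=snapshot("wrist");P=(s["tool_pos"],s["eef_rot"])
im=d["pixels"].astype(float).mean(2)
for r in(122,126,130,134,140,146,155,170):print(r,im[r,250:272].round().astype(int))
T=R.from_quat(P[1])
for px in[(257.5,120),(258,150),(258.3,170)]:print(T.inv().apply(onz(d,px,.095,P)-P[0]))
E
```

```text
122 [214 214 214 215 214 214 213 196 157 131 105  70  65  66  64  66  65  65
  65  65  66  65]
126 [215 214 214 214 215 213 212 196 150 126 113  73  64  63  66  65  65  66
  66  66  66  66]
130 [214 215 214 214 215 214 212 185 131 108  91  70  64  65  67  68  65  68
  68  67  68  67]
134 [215 215 214 215 215 215 212 185 132 114  99  71  63  64  65  66  68  67
  67  67  66  67]
140 [216 216 216 215 216 215 213 190 138  91  69  65  63  62  65  66  66  66
  65  65  66  65]
146 [216 215 215 215 213 211 213 190 140  95  68  64  64  64  67  67  67  67
  65  67  67  67]
155 [89 88 89 89 90 90 88 81 68 61 65 66 62 62 65 65 66 64 64 64 64 64]
170 [89 89 89 89 88 88 87 78 64 63 64 64 60 63 64 64 64 65 65 64 64 65]
[ 0.0612 -0.002   0.3051]
[ 0.032  -0.0015  0.3052]
[ 0.0121 -0.0012  0.3052]
```

Emit:
play_rows([
  [[0,0,0.04,0,0,0],[0,0,0.08,0,0,0],[0,0,0.11,0,0,0],[0,0,0.14,0,0,0],[0,0,0.17,0,0,0],[0,0,0.19,0,0,0],[0,0,0.204,0,0,0],[0,0,0.208,0,0,0],[0,0,0.208,0,0,0],[0,0,0.208,0,0,0]],
])

```text
clock: 7.62
tool_pos: [0.5161, -0.3887, 0.297]
eef_rot: [0.241, 0.97, -0.001, 0.001]
contact_force: [0.1, -0.0, -0.3]
opening: 0.27
finger_force: 25.0
```

Emit:
play_rows([
  [[0,0,0.003,0,0,0],[0,0,0.006,0,0,0],[0,0,0.009,0,0,0],[0,0,0.012,0,0,0],[0,0,0.012,0,0,0],[0,0,0.012,0,0,0]],
])

```text
clock: 8.12
tool_pos: [0.516, -0.3882, 0.2903]
eef_rot: [0.241, 0.97, -0.0, 0.0]
contact_force: [2.1, 1.6, -0.8]
opening: 0.27
finger_force: 25.0
```

Emit:
play_rows([
  [[0,0,0.002,0,0,0],[0,0,0.003,0,0,0],[0,0,0.004,0,0,0],[0,0,0.004,0,0,0],[0,0,0.004,0,0,0]],
])

```text
clock: 8.53
tool_pos: [0.5161, -0.3882, 0.2899]
eef_rot: [0.241, 0.97, -0.001, 0.001]
contact_force: [-1.3, 3.3, 8.8]
opening: 0.269
finger_force: 25.0
```

Emit:
play_rows([
  [[0,0,0.001,0,0,0],[0,0,0.002,0,0,0],[0,0,0.002,0,0,0]],
])

```text
clock: 8.78
tool_pos: [0.5161, -0.3881, 0.2898]
eef_rot: [0.241, 0.97, -0.001, 0.001]
contact_force: [-2.4, 3.1, 14.2]
opening: 0.27
finger_force: 25.0
```

Emit:
play_rows([
  [[0,0,0,0,0,0],[0,0,0,0,0,0],[0,0,0,0,0,0],[0,0,0,0,0,0],[0,0,0,0,0,0],[0,0,0,0,0,0],[0,0,0,0,0,0],[0,0,0,0,0,0],[0,0,0,0,0,0],[0,0,0,0,0,0]],
], claw=0)

```text
clock: 9.62
tool_pos: [0.5157, -0.3887, 0.2873]
eef_rot: [0.242, 0.97, -0.001, 0.0]
contact_force: [0.6, -0.1, 0.6]
opening: 0.994
finger_force: 0.0
```

```bash
python3 - <<'E'
from plant import *
from h import *
s=get_state();print(s["clock"],s["tool_pos"],s["opening"],s["finger_force"],s["contact_force"])
d=snapshot("scene");w=snapshot("wrist")
cv2.imwrite("pics/r1.png",np.hstack([cv2.resize(d["pixels"][160:300,210:350],(400,400),interpolation=cv2.INTER_CUBIC),cv2.resize(w["pixels"][100:300,160:360],(400,400))]))
E
```

```text
9.6167 [ 0.51571532 -0.38867321  0.2872973 ] 0.9940855879688751 0.0 [ 0.58538048 -0.10295505  0.63902932]
```

View pics/r1.png

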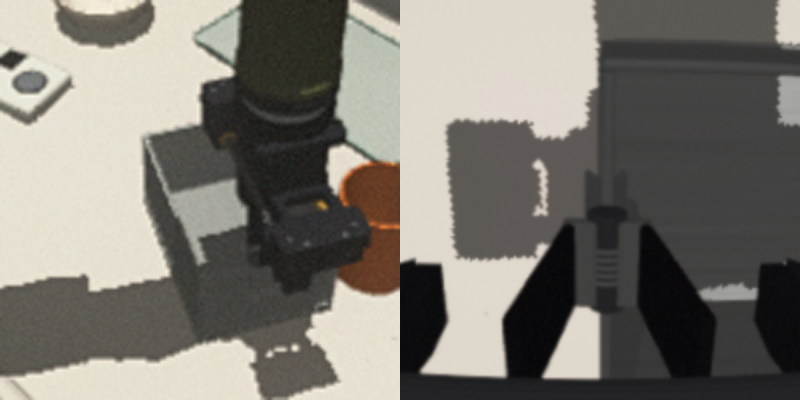

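Emit:
play_rows([
  [[0,0,-0.02,0,0,0],[0,0,-0.06,0,0,0],[0,0,-0.1,0,0,0],[0,0,-0.15,0,0,0],[0,0,-0.2,0,0,0],[0,0,-0.22,0,0,0],[0,0,-0.22,0,0,0]],
])

```text
clock: 10.3
tool_pos: [0.5164, -0.3888, 0.4007]
eef_rot: [0.242, 0.97, -0.002, 0.003]
contact_force: [-0.2, 0.0, -0.1]
opening: 1.002
finger_force: 0.0
```

```bash
python3 - <<'E'
from plant import *
from h import *
s=get_state();print(s["clock"],s["tool_pos"],row(s,(.565,.002,.30),1.09),row(s,(.565,.002,.30),1.776))
E
```

```text
10.3 [ 0.51644621 -0.38878083  0.40067115] [ 0.2821  0.7362  0.1982 -0.0032  0.0143 -0.0145] [ 0.2821  0.7362  0.1982 -0.008   0.0126 -1.3865]
```

Emit:
play_rows([
  [[0.02,0.05,0,0,0,0],[0.04,0.11,0,0,0,0],[0.07,0.18,0,0,0,0],[0.1,0.25,0,0,0,0],[0.12,0.32,0,0,0,0],[0.15,0.39,0,0,0,0],[0.18,0.46,0,0,0,0],[0.2,0.53,0.03,0,0,0],[0.23,0.6,0.06,0,0,0],[0.255,0.67,0.1,0,0,0],[0.275,0.72,0.14,0,0.01,0],[0.282,0.736,0.18,0,0.01,0],[0.282,0.736,0.198,0,0.01,0],[0.282,0.736,0.198,0,0.01,0],[0.282,0.736,0.198,0,0.01,0]],
], claw=1, squeeze=10)

```text
clock: 11.55
tool_pos: [0.5633, 0.0008, 0.2972]
eef_rot: [0.242, 0.97, -0.001, -0.003]
contact_force: [0.2, -0.3, 1.0]
opening: 0.008
finger_force: 0.0
```

```bash
python3 - <<'E'
from plant import *
from h import *
s=get_state();print(s["clock"],s["tool_pos"],s["eef_rot"],s["opening"],s["contact_force"],row(s,(.565,.002,.196),1.09))
t=snapshot("top");d=snapshot("scene");w=snapshot("wrist")
f=lambda i,x,y,n:cv2.resize(i["pixels"][y:y+n,x:x+n],(400,400),interpolation=cv2.INTER_CUBIC)
cv2.imwrite("pics/k1.png",cv2.resize(np.hstack([f(d,225,160,140),f(w,160,60,280)]),(800,400)))
E
```

```text
11.55 [0.5632945  0.00084938 0.29721343] [ 0.24247138  0.97015355 -0.00110307 -0.00291568] 0.008459130572169562 [ 0.20500733 -0.30281844  0.97075432] [-0.003   0.0044  0.2024 -0.0071 -0.0103 -0.0181]
```

View pics/k1.png

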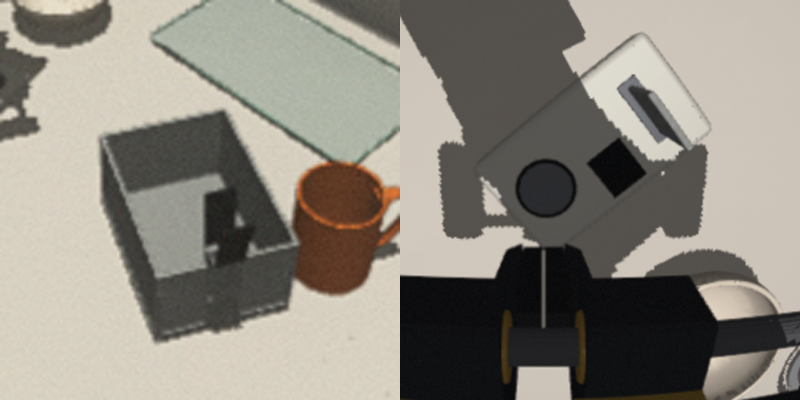

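```bash
python3 - <<'E'
from plant import *
from h import *
s=get_state();d=snapshot("wrist");P=(s["tool_pos"],s["eef_rot"])
k=onz(d,(262.2,190.9),.024,P);print(s["clock"],k,row(s,(k[0],k[1],.196),1.09))
E
```

```text
11.7 [0.56470169 0.00285067 0.024     ] [ 2.000e-04  4.500e-03  2.056e-01 -2.000e-03 -4.300e-03 -1.960e-02]
```

Emit:
play_rows([
  [[0,0.004,0.04,0,0,0],[0,0.004,0.08,0,0,0],[0,0.004,0.12,0,0,0],[0,0.004,0.16,0,0,0],[0,0.004,0.185,0,0,0],[0,0.004,0.2,0,0,0],[0,0.004,0.204,0,0,0],[0,0.004,0.204,0,0,0],[0,0.004,0.204,0,0,0],[0,0.004,0.204,0,0,0]],
])

```text
clock: 12.58
tool_pos: [0.5646, 0.0044, 0.1968]
eef_rot: [0.242, 0.97, 0.0, -0.001]
contact_force: [0.0, 0.3, 0.5]
opening: 0.008
finger_force: 0.0
```

Emit:
play_rows([
  [[0,0,0.003,0,0,0],[0,0,0.006,0,0,0],[0,0,0.008,0,0,0],[0,0,0.008,0,0,0],[0,0,0.008,0,0,0]],
])

```text
clock: 13.0
tool_pos: [0.5642, 0.0045, 0.1918]
eef_rot: [0.241, 0.97, -0.0, -0.002]
contact_force: [-0.5, -1.0, 0.1]
opening: 0.001
finger_force: 0.0
```

Emit:
play_rows([
  [[0,0,0.002,0,0,0],[0,0,0.004,0,0,0],[0,0,0.004,0,0,0],[0,0,0.004,0,0,0]],
])

```text
clock: 13.33
tool_pos: [0.5642, 0.0045, 0.19]
eef_rot: [0.241, 0.97, -0.0, -0.002]
contact_force: [-0.3, -0.2, 2.3]
opening: 0.007
finger_force: 1.1
```

Emit:
play_rows([
  [[0,0,0.001,0,0,0],[0,0,0.002,0,0,0],[0,0,0.002,0,0,0],[0,0,0.002,0,0,0]],
])

```text
clock: 13.67
tool_pos: [0.5642, 0.0045, 0.1891]
eef_rot: [0.241, 0.97, -0.0, -0.002]
contact_force: [-0.4, 0.7, 5.5]
opening: 0.006
finger_force: 2.7
```

Emit:
play_rows([
  [[0,0,0.001,0,0,0],[0,0,0.0015,0,0,0],[0,0,0.0015,0,0,0],[0,0,0.0015,0,0,0]],
])

```text
clock: 14.0
tool_pos: [0.5642, 0.0045, 0.189]
eef_rot: [0.241, 0.97, -0.0, -0.002]
contact_force: [-1.5, 0.3, 11.1]
opening: 0.008
finger_force: 5.2
```

Emit:
play_rows([
  [[0,0,-0.02,0,0,0],[0,0,-0.06,0,0,0],[0,0,-0.12,0,0,0],[0,0,-0.18,0,0,0],[0,0,-0.24,0,0,0],[0,0,-0.3,0,0,0],[0,0,-0.3,0,0,0],[0,0,-0.3,0,0,0],[0,0,-0.3,0,0,0]],
])

```text
clock: 14.75
tool_pos: [0.5643, 0.0042, 0.3376]
eef_rot: [0.241, 0.97, -0.0, -0.003]
contact_force: [-1.0, -0.8, -0.4]
opening: 0.005
finger_force: 0.0
```

```bash
python3 - <<'E'
from plant import *
from h import *
d=snapshot("scene");t=snapshot("top")
f=lambda i,x,y,n:cv2.resize(i["pixels"][y:y+n,x:x+n],(400,400),interpolation=cv2.INTER_CUBIC)
cv2.imwrite("pics/e1.png",np.hstack([f(d,225,160,140),f(t,256,140,120)]))
E
```

```text
(no output)
```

View pics/e1.png

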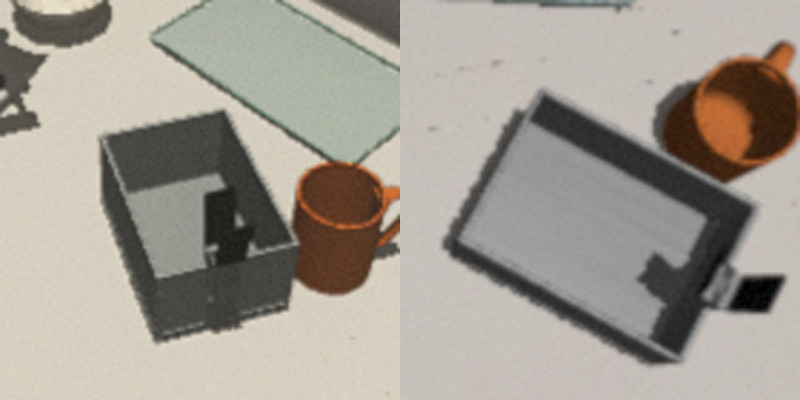

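The clip stands upright, straddling the tin's end wall at about (210, 250) in the left view. The tin and mug haven't moved.

```bash
python3 -c "
from plant import *
print(finish_job())"
```

```text
the job is handed in; nothing more can be done
None
```

The clip is clamped upright over the tin's end wall, seated on the rim with the stem side inside; after letting go I pressed the key to about 11 N at its stop (firmer than the 4 N needed) and handed the job in at about 15 s, but got no verdict back.

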